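Let the glue press down slowly by its release lever and lock it

TASK

The pine board is glued and waiting in the small press. Using the red release lever alone, crack the ram lock open just far enough that the raised platen sinks slowly (clearly under 3 cm per second) until it rests on the board; then swing the lever back the other way and nip it up until it resists with about 17 N at its black grip, not much more or less, and let go. Do not push on the platen, and leave the board and the things around the press where they are.

Things in the scene. Friction and masses are not known exactly. Their poses are not given: they have to be found in the camera images.
- press: Grey steel C-frame glue press, fixed to the worktop: base plate 190 x 160 x 20 mm, column at its back (+x), head 130 x 135 x 60 mm from 130 to 190 mm above the worktop. Origin on the worktop surface below the ram's axis; z up, -x is the open front. It may stand turned.
- platen: Dark steel pressing plate 80 x 85 x 14 mm on a square 24 mm ram that slides straight up and down in the head; origin at the centre of its underside, which is 90 to 108 mm above the worktop at the start and 45 mm when it rests on the board. When the lock slips it sinks by its own hidden weight (4 to 9 N), damped, so its speed follows the lever at once.
- release_lever: Red lever bar 16 x 8 mm, top 208 mm above the worktop; origin on its pivot. Counterclockwise (from above) loosens the lock, clockwise tightens. It stays where left. The ram slips at an unknown point 2 to 40 mm of grip travel from the start; 3 cm/s comes some 10 mm later. Loosening takes 5 to 10 N at the grip; tightening 8 N and more, rising gradually as the lock tightens.
- pivot (a point): Point on the upright axis of the red release lever, at the right-hand side (-y) of the press's head, at the height of the grip's middle (236 mm above the worktop).
- grip (a point): Middle of the lever's black upright grip, which spins freely on the lever's end, 75 mm from the pivot: 22 mm thick, 50 mm tall, from 211 to 261 mm above the worktop, to be held from above. The lever may be found at any direction between front and right of the press, nipped up more or less hard.
- brake_shoe: Small brass brake shoe hidden in the head, pressed sideways on to the ram by the lever through a stiff spring; it does not visibly move. It squeezes the ram with 32 N when tightening the lever takes about 14.5 N at the grip, 52 N at 17 N, 72 N at 19.5 N.
- board: Pine board 45 x 120 x 25 mm lying flat on the press's base under the platen (its top 45 mm above the worktop). Origin at the centre of its underside, length along y.
- square: The joiner's square, a bystander. Origin at the centre of its underside.
- sander: The sanding block, a bystander. Origin at the centre of its underside.
- glue: The white glue bottle, a bystander. Origin at the centre of its underside.
- tub: The round tin with a dark red lid, a bystander. Origin at the centre of its underside.
- measure: The tape measure, a bystander. Origin at the centre of its underside.

How it is judged (in metres and radians):
On the way, in this order (a step that is already met when the one before it is completed fails the run):
1. the platen has sunk at least 10 mm (distance of platen from where it was at the start of the episode above 0.01 m), for 0.1 s.
2. the platen rests on the board (contact force between platen and board above 1.5 N and linear speed of platen below 0.003 m/s), for 0.2 s.
At the end, for the whole second after the job is handed in: The platen rests at rest on the board (over 1 N on it), the board is within 10 mm of where it lay, and the lock squeezes the ram with 32 to 72 N, which is the lever nipped up at about 14.5 to 19.5 N at its grip (contact force between platen and board above 1 N and contact force between brake_shoe and platen above 32 N and linear speed of platen below 0.003 m/s and distance of board from where it was at the start of the episode below 0.01 m); the robot touches nothing.
It fails at once if the platen moves faster than 30 mm/s (linear speed of platen above 0.03 m/s).
It fails at once if the lock is overtightened: over 72 N on the ram (contact force between brake_shoe and platen above 72 N).
It fails at once if the robot pushes on the platen or the board with more than 2 N (contact force between any of the arm, the fingers and platen above 2 N or contact force between any of the arm, the fingers and board above 2 N).
It fails at once if a bystander is moved more than 20 mm (distance of any of square, sander, glue, tub, measure from where it was at the start of the episode above 0.02 m).
It also fails if it takes over 64 s, if anything falls off the work surface, if the arm or the gripper's body presses on something with over 40 N, if the wrist force passes 120 N, or if a joint passes its speed limit or range.

ROBOT

A 6-joint arm with a two-finger parallel gripper is mounted at the origin on a cart in front of the work surface, level with it; the furniture and walls round the work are solid. World frame = base frame: x ahead of the robot, y to its left, z up, the work surface at z = 0. Lengths are in mm, angles in rad, forces in N, time in s.
With the tool pointing down it reaches from about 350 to 975 mm from the base axis. Payload 7.1 kg.
Tool frame: the origin (TCP) lies at the very end of the fingers, on their centre line; the grasp point (between the pads) lies 19 mm behind it (ctrl.pinch_z is the z of the grasp point in the tool frame, in mm); z points along the fingers, y is the direction in which the jaws open and shut (so a half turn about z gives the same grasp; the last joint's range is limited). The gripper opens to 88 mm and grips with 3 to 60 N. Pads are 20 mm wide; open, the fingers measure 115 mm over their backs; the gripper's body (75 mm by 178 mm) begins 61 mm behind the grasp point.
Start: joints at [1.15, 0.423, 1.63, -0, 1.089, -0.019], TCP at [244.39, 575.22, 222.675] pointing down, gripper open.
Joint ranges: [-3, 3], [-0.9, 2.11], [0.09, 2.58], [-1.31, 4.45], [0.11, 2.69], [-2.54, 2.54]. Speed limits (rad/s): [2.39, 2.39, 3.01, 3.14, 3.14, 3.14].

INTERFACE

Orientations are given as a rotation vector (axis times angle).
In Python, from workcell import get_obs, optics, ctrl gives the robot as it stands.
- The arm moves only by the shell command python3 -m jog 'ROWS'. ROWS is a JSON object of lists of equal length, an entry for each row: "delta_rot": the turn, a rotation vector about the tool's x, y, z in rad, a list of three; "translation": the shift along the tool's x, y, z in mm, a list of three; "hand": the opening, from -1 (shut) to 1 (fully open). In form: {"delta_rot": [[rx, ry, rz], ...], "translation": [[x, y, z], ...], "hand": [hand, ...]}. A call has 1 to 5 rows; each row is the pose to reach, as a shift and turn from the pose commanded when the call began, along the tool's axes at that moment; what a row does not reach only later rows make up. A row lasts 1/10 s, in which the tool goes at most 50 mm and 8.59 degrees, less where a joint would pass 70% of its speed; a pose out of reach is approached as far as the arm can. A call with a gripper value outside its range is refused whole. The fingers move at their own pace and stop on an object; the grip force is fixed at half the most. Time passes only in rows, so rows that repeat a pose let the fingers close. It gives the time, the measured TCP pose, the force and the opening at its end, in the units of the state.
- get_obs(): the state, without advancing time (a new reading comes with each control period).
- optics.get_image(name): name is "scene" or "top" or "wrist"; returns the picture (384x512x3 uint8, red, green, blue); there is no depth.
- optics.calibration(name): a dict with "intrinsics" (3x3 intrinsics, pixels), "k1" (the pictures are not rectified: a ray, as slopes to the right and down, at radius r is drawn at 1 + k1 r^2 times it, then the intrinsics apply), "cam_to_world" (4x4, takes a point from camera to world coordinates). Camera axes: x right, y up, looking along -z (the intrinsics and any distortion apply to the point x, -y, -z); pixel columns grow to the right and rows downward; lengths in mm; the calibration is good to about 2 mm. A picture is of the moment at which its call begins: read the wrist's pose just before it. calibration takes no time and is no camera call; for the wrist camera it gives the pose at the moment of the call.
- ctrl.close_job(): hands the job in, once; it reports no verdict.
The state is a dict: "t": time; "qpos": joint angles; "qvel": joint speeds; "joint_torque": joint torques, N m; "ee_pos": TCP position; "orientation": TCP orientation; "ft_force": force on the tool from outside, world axes, zero at the start; "moment": the same for the moment, N m; "width": finger opening in mm.
Only numpy, scipy, OpenCV 4.12 (cv2) and the standard library are available. Lean on these libraries where they do the work, as an engineer would, in place of code of your own. Each camera call takes 0.05 s, during which the arm holds its last target. There are 200 camera calls.

## Working session

There is one attempt and no reset: what is moved stays moved. The work goes in short steps, Python scripts to look and compute and a shell command to move; the robot and the scene stay as the last step left them, time stands still between calls to the robot, and variables do not carry over. Pictures are saved under pics/ and viewed, about 8 in all and at most 12, crops included, and the job is handed in when it is done.

```bash
mkdir -p pics; ls; python3 - <<'E'
from workcell import get_obs, optics, ctrl
import cv2
print(get_obs())
for n in("scene","top"):
    cv2.imwrite(f"pics/{n}0.png",cv2.cvtColor(optics.get_image(n),cv2.COLOR_RGB2BGR)); c=optics.calibration(n);print(n,c)
E
python3 -c "
import cv2,numpy as np
cv2.imwrite('pics/s.png',cv2.resize(cv2.imread('pics/scene0.png'),(800,600)));cv2.imwrite('pics/t.png',cv2.resize(cv2.imread('pics/top0.png'),(800,600)))"
```

```text
pics
{'t': 0.0, 'qpos': array([ 1.15000820e+00,  4.23835329e-01,  1.63068718e+00,  3.51077455e-05,
        1.08860338e+00, -1.90265974e-02]), 'qvel': array([-0.00137508, -0.00099162, -0.00096952,  0.0008417 ,  0.00171625,
       -0.00110728]), 'joint_torque': array([-1.13570510e-03, -5.44612813e+01, -2.73675907e+01,  6.42667478e-02,
        2.25414330e-02, -1.03384316e-04]), 'ee_pos': array([244.15481568, 574.73115896, 221.9062506 ]), 'orientation': array([-6.26801850e-01, -3.07805562e+00,  2.33947990e-03]), 'ft_force': array([ 0.0396331 ,  0.1664375 , -0.31828499]), 'moment': array([-0.05974704, -0.00490142, -0.00421833]), 'width': 87.68460319482861}
scene {'intrinsics': array([[361.98849844,   0.        , 254.35761923],
       [  0.        , 361.98849844, 186.97756287],
       [  0.        ,   0.        ,   1.        ]]), 'k1': -0.10586496149023762, 'cam_to_world': array([[ 8.39917038e-01,  3.78069435e-01, -3.89362134e-01,
         1.61524344e+02],
       [-5.42524301e-01,  6.03910862e-01, -5.83916991e-01,
        -4.36341380e+02],
       [ 1.43788548e-02,  7.01680250e-01,  7.12346879e-01,
         8.31527236e+02],
       [ 0.00000000e+00,  0.00000000e+00,  0.00000000e+00,
         1.00000000e+00]])}
top {'intrinsics': array([[403.44416063,   0.        , 251.17105072],
       [  0.        , 403.44416063, 193.25974651],
       [  0.        ,   0.        ,   1.        ]]), 'k1': 0.0073576995250684675, 'cam_to_world': array([[-1.93805156e-02,  9.94473248e-01, -1.03186019e-01,
         4.08024306e+02],
       [-9.99418183e-01, -1.63723392e-02,  2.99205873e-02,
         1.41169258e+02],
       [ 2.80658271e-02,  1.03705860e-01,  9.94211951e-01,
         1.21034754e+03],
       [ 0.00000000e+00,  0.00000000e+00,  0.00000000e+00,
         1.00000000e+00]])}
```

View pics/s.png

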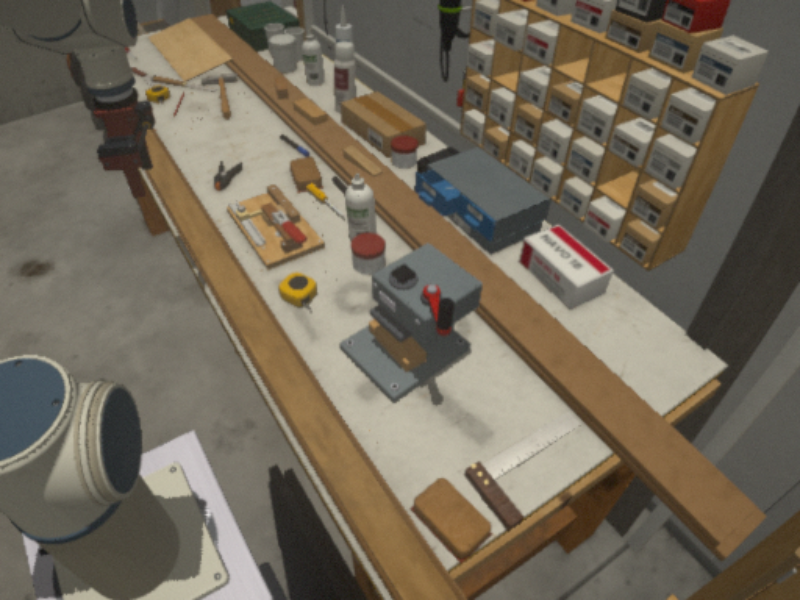

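View pics/t.png

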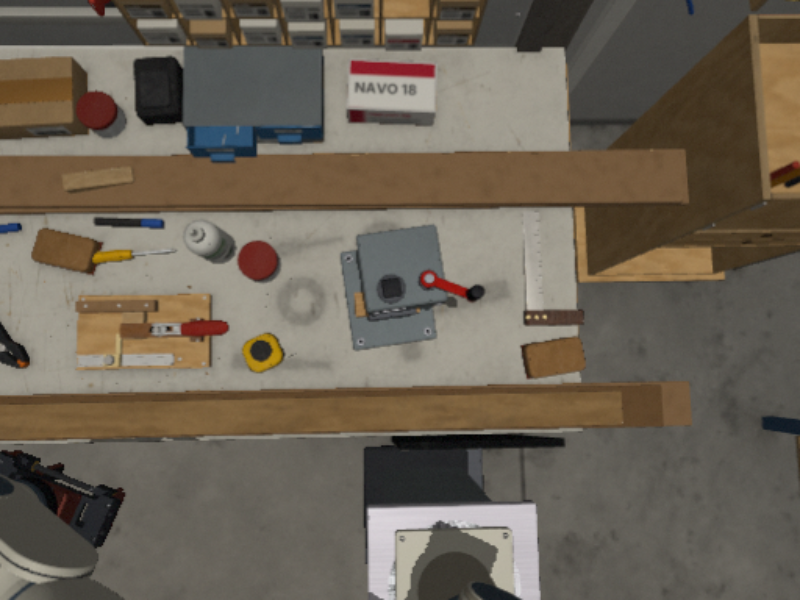

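The top view shows the lever's pivot at about (428,279) and the grip top at (475,293). In the scene view they are at (432,292) and (447,303). All four are in 800x600 pixels.

```bash
cat > h.py <<'E'
from workcell import get_obs, optics, ctrl
import numpy as np, cv2
def ray(n,u,v,c=None):
    c=c or optics.calibration(n);K=c["intrinsics"]
    d=np.array([(u-K[0,2])/K[0,0],(v-K[1,2])/K[1,1]]);s=d.copy()
    for _ in range(20): s=d/(1+c["k1"]*(s@s))
    T=c["cam_to_world"];return T[:3,3],T[:3,:3]@np.array([s[0],-s[1],-1])
def onz(n,u,v,z,c=None):
    o,d=ray(n,u,v,c);return o+d*(z-o[2])/d[2]
E
python3 - <<'E'
from h import *
k=.64
for nm,t,s,z in(("pivot",(428,279),(432,290),212),("grip",(475,293),(447,302),261)):
    print(nm,onz("top",t[0]*k,t[1]*k,z),onz("scene",s[0]*k,s[1]*k,z))
for nm,t in(("tub",(258,261)),):print(nm,onz("top",t[0]*k,t[1]*k,60))
for t in((357,232),(436,226),(446,303),(366,318)):print("head",onz("top",t[0]*k,t[1]*k,190))
a=cv2.imread('pics/top0.png')[110:240,200:340]
b=cv2.imread('pics/scene0.png')[140:270,200:340]
cv2.imwrite('pics/z.png',cv2.resize(np.hstack([a,b]),(800,372),interpolation=cv2.INTER_CUBIC))
from scipy.spatial.transform import Rotation as R
print(R.from_rotvec(get_obs()['orientation']).as_matrix().round(3))
E
```

```text
pivot [547.67905538  53.46571041 212.        ] [547.98971577  47.05257022 212.        ]
grip [518.20984933 -13.37124807 261.        ] [521.55160878 -21.59838767 261.        ]
tub [607.10024892 352.03250414  60.        ]
head [630.53299084 166.532397   190.        ]
head [638.87945147  36.06941807 190.        ]
head [510.79213746  23.10814277 190.        ]
head [488.49326782 153.88430512 190.        ]
[[-0.92   0.391 -0.001]
 [ 0.391  0.92  -0.001]
 [ 0.    -0.001 -1.   ]]
```

View pics/z.png

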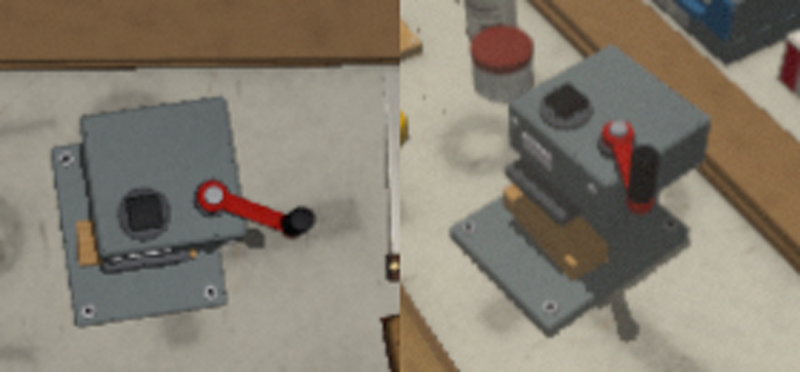

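The zoomed view puts the grip top at about (303,218) in the top half and (645,152) in the scene half. The pivot cap is at (213,195) and (619,128).

```bash
python3 - <<'E'
from h import *
s=140/400
for nm,t,c,z in(("pivot",(213,195),(619,128),216),("grip",(303,218),(645,153),261)):
    A=onz("top",200+t[0]*s,110+t[1]*s,z);B=onz("scene",200+(c[0]-400)*s,140+c[1]*s,z);print(nm,A,B)
E
```

```text
pivot [547.87484373  52.22418017 216.        ] [547.41173484  45.92961466 216.        ]
grip [521.0534407  -18.36469238 261.        ] [520.45742593 -21.8704782  261.        ]
```

```bash
python3 -m jog '{"delta_rot":[[0,0,0],[0,0,0],[0,0,0]],"translation":[[0,0,-40],[0,0,-80],[0,0,-110]],"hand":[1,1,1]}'
python3 -m jog '{"delta_rot":[[0,0,0],[0,0,0],[0,0,0],[0,0,0],[0,0,0]],"translation":[[-32,-29,0],[-65,-58,0],[-97,-88,0],[-130,-117,0],[-162,-146,0]],"hand":[1,1,1,1,1]}'
python3 -m jog '{"delta_rot":[[0,0,0],[0,0,0],[0,0,0],[0,0,0],[0,0,0]],"translation":[[-32,-29,0],[-65,-58,0],[-97,-88,0],[-130,-117,0],[-162,-146,0]],"hand":[1,1,1,1,1]}'
python3 -m jog '{"delta_rot":[[0,0,0],[0,0,0],[0,0,0],[0,0,0],[0,0,0]],"translation":[[-32,-29,0],[-65,-58,0],[-97,-88,0],[-130,-117,0],[-162,-146,0]],"hand":[1,1,1,1,1]}'
python3 -m jog '{"delta_rot":[[0,0,0.14],[0,0,0.28],[0,0,0.42],[0,0,0.56],[0,0,0.7]],"translation":[[0,0,0],[0,0,0],[0,0,0],[0,0,0],[0,0,0]],"hand":[1,1,1,1,1]}'
python3 -m jog '{"delta_rot":[[0,0,0.14],[0,0,0.28],[0,0,0.42],[0,0,0.56],[0,0,0.66]],"translation":[[0,0,0],[0,0,0],[0,0,0],[0,0,0],[0,0,0]],"hand":[1,1,1,1,1]}'
python3 - <<'E'
from h import *
from scipy.spatial.transform import Rotation as R
o=get_obs();print(o['t'],o['ee_pos'],o['qpos'],R.from_rotvec(o['orientation']).as_matrix().round(3),o['ft_force'])
c=optics.calibration("wrist");print(c)
im=[cv2.cvtColor(optics.get_image(n),cv2.COLOR_RGB2BGR) for n in("wrist","scene")]
cv2.imwrite('pics/w1.png',im[0]);cv2.imwrite('pics/s1.png',im[1])
cv2.imwrite('pics/a1.png',np.hstack([cv2.resize(im[0],(480,360)),cv2.resize(im[1][140:270,200:340],(320,360))]))
E
```

```text
t: 0.4
ee_pos: [244.5, 575.4, 334.6]
orientation: [0.627, 3.078, 0.001]
ft_force: [-0.4, 0.5, 0.1]
width: 87.9
t: 0.9
ee_pos: [336.7, 375.7, 332.4]
orientation: [-0.626, -3.078, 0.001]
ft_force: [1.5, 0.7, 0.0]
width: 87.7
t: 1.4
ee_pos: [428.7, 178.0, 332.6]
orientation: [-0.627, -3.078, 0.0]
ft_force: [0.9, 1.1, -0.3]
width: 88.2
t: 1.9
ee_pos: [520.7, -19.8, 332.5]
orientation: [-0.627, -3.078, -0.0]
ft_force: [1.2, 0.3, -0.3]
width: 87.8
t: 2.4
ee_pos: [520.1, -18.1, 332.3]
orientation: [-1.652, -2.671, 0.001]
ft_force: [0.5, 0.0, 0.4]
width: 88.1
t: 2.9
ee_pos: [520.1, -17.9, 332.3]
orientation: [-2.428, -1.993, 0.001]
ft_force: [0.8, 1.7, -0.1]
width: 88.1
2.9 [520.10511465 -17.94961779 332.29047278] [-5.73498545e-02  1.51787859e-01  1.74128604e+00 -2.89432585e-05
  1.24934000e+00  1.38897302e-01] [[ 0.195  0.981 -0.001]
 [ 0.981 -0.195  0.   ]
 [-0.    -0.001 -1.   ]] [ 0.75382084  1.74893779 -0.12440974]
{'intrinsics': array([[333.81501542,   0.        , 252.18907858],
       [  0.        , 333.81501542, 183.44598362],
       [  0.        ,   0.        ,   1.        ]]), 'k1': -0.03841334953246841, 'cam_to_world': array([[ 9.80772599e-01,  1.88555174e-01,  5.03195339e-02,
         5.33644452e+02],
       [-1.95148167e-01,  9.49585066e-01,  2.45367877e-01,
         4.99596435e+01],
       [-1.51729503e-03, -2.50469855e-01,  9.68123210e-01,
         4.95025048e+02],
       [ 0.00000000e+00,  0.00000000e+00,  0.00000000e+00,
         1.00000000e+00]])}
```

View pics/a1.png

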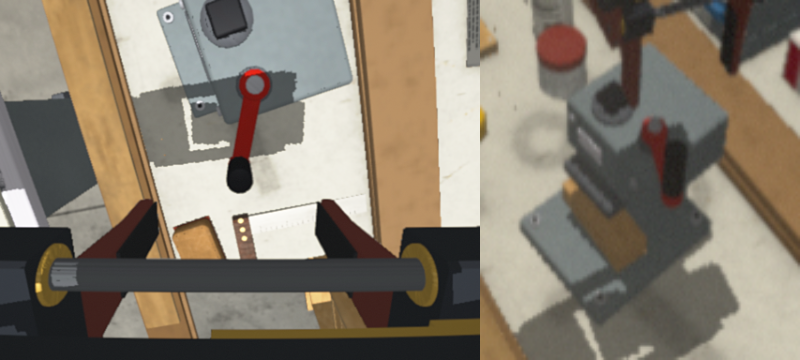

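The wrist view (left) shows the grip top near (239,180) and the pivot cap near (255,85). The scene view (right) still shows the platen, unobstructed.

```bash
python3 - <<'E'
from h import *
s=512/480
g=onz("wrist",239*s,180*s,261);p=onz("wrist",255*s,85*s,216);print(g,p,np.linalg.norm((g-p)[:2]))
E
```

```text
[522.22832635 -16.06753763 261.        ] [549.69229892  52.17594901 216.        ] 73.56251258661369
```

```bash
python3 -m jog '{"delta_rot":[[0,0,0],[0,0,0],[0,0,0],[0,0,0],[0,0,0]],"translation":[[0,1,40],[0,1,80],[0,1,105],[0,1,113],[0,1,113]],"hand":[1,1,1,1,1]}'
python3 -m jog '{"delta_rot":[[0,0,0],[0,0,0],[0,0,0],[0,0,0],[0,0,0]],"translation":[[0,0,0],[0,0,0],[0,0,0],[0,0,0],[0,0,0]],"hand":[-0.3,-0.5,-0.6,-0.65,-0.7]}'
python3 -m jog '{"delta_rot":[[0,0,0],[0,0,0],[0,0,0],[0,0,0],[0,0,0]],"translation":[[0,0,0],[0,0,0],[0,0,0],[0,0,0],[0,0,0]],"hand":[-0.8,-0.9,-1,-1,-1]}'
python3 - <<'E'
from h import *
o=get_obs();print(o['t'],o['ee_pos'],o['ft_force'])
im=[cv2.cvtColor(optics.get_image(n),cv2.COLOR_RGB2BGR) for n in("wrist","scene")]
cv2.imwrite('pics/w2.png',im[0]);cv2.imwrite('pics/s2.png',im[1])
cv2.imwrite('pics/a2.png',np.hstack([cv2.resize(im[0],(400,300)),cv2.resize(im[1][160:260,220:330],(400,300))]))
E
```

```text
t: 3.5
ee_pos: [520.8, -18.1, 218.9]
orientation: [-2.42, -2.0, 0.003]
ft_force: [0.5, -0.5, -0.1]
width: 87.7
t: 4.0
ee_pos: [521.6, -18.2, 220.2]
orientation: [2.423, 1.999, 0.001]
ft_force: [-0.7, -0.5, -0.0]
width: 51.1
t: 4.5
ee_pos: [522.1, -18.2, 219.8]
orientation: [2.422, 1.999, 0.002]
ft_force: [3.3, -1.3, -1.4]
width: 21.4
4.5 [522.07809034 -18.24882776 219.80243623] [ 3.31842577 -1.27977725 -1.39453868]
```

View pics/a2.png

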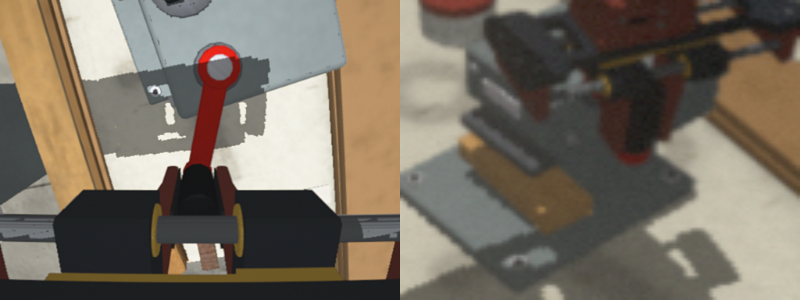

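```bash
cat > trk.py <<'E'
# platen drop (mm) from the scene picture, by matching the start template along the projected vertical
from h import *
import sys
from scipy.ndimage import map_coordinates as mc
C=optics.calibration("scene");K=C["intrinsics"];T=np.linalg.inv(C["cam_to_world"])
def proj(P):
    q=T[:3,:3]@P+T[:3,3];s=np.array([q[0],-q[1]])/-q[2];s=s*(1+C["k1"]*(s@s));return K[:2,:2]@s+K[:2,2]
P0=onz("scene",248.9,206.7,107)
g=lambda i:cv2.cvtColor(i,cv2.COLOR_RGB2GRAY).astype(float)
T0=g(cv2.cvtColor(cv2.imread('pics/s2.png'),cv2.COLOR_BGR2RGB))
V,U=np.mgrid[198:219,238:262].astype(float)
A=mc(T0,[V,U],order=1)
Z=np.arange(-3,66,.25);SH=[proj(P0-[0,0,z])-proj(P0) for z in Z]
def drop(img):
    I=g(img);e=[]
    for d in SH:
        B=mc(I,[V+d[1],U+d[0]],order=1);e.append(np.corrcoef(A.ravel(),B.ravel())[0,1])
    k=int(np.argmax(e));return Z[k],e[k]
def report(n=2):
    o=get_obs();r=[]
    for _ in range(n):
        t=get_obs()['t'];z,e=drop(optics.get_image("scene"));r.append((round(t,2),z,round(e,3)))
    x,y=o['ee_pos'][:2]-[548.5,50.5];th=np.arctan2(y,x);f=o['ft_force']
    print("s=%.1f th=%.1f ft=%.1f fr=%.1f"%((th+1.944)*75,np.degrees(th),f[0]*-np.sin(th)+f[1]*np.cos(th),f[0]*np.cos(th)+f[1]*np.sin(th)),r,flush=True)
    return r
if __name__=="__main__":
    r=report(); sys.exit(r[-1][1]>1.2)
E
python3 trk.py; python3 -c "
from trk import *
print(P0, SH[-1])"
```

```text
s=0.5 th=-111.0 ft=4.2 fr=-1.3 [(4.6, np.float64(-0.25), np.float64(0.99)), (4.65, np.float64(-0.25), np.float64(0.99))]
[505.14966412 103.27109077 107.        ] [-0.08163299 15.56213171]False
```

```bash
python3 -m jog '{"delta_rot":[[0,0,0],[0,0,0],[0,0,0]],"translation":[[-0.2,1,0],[-0.35,2,0],[-0.35,2,0]],"hand":[-1,-1,-1]}' >/dev/null && python3 trk.py &&
python3 -m jog '{"delta_rot":[[0,0,0],[0,0,0],[0,0,0]],"translation":[[-0.15,1,0],[-0.3,2,0],[-0.3,2,0]],"hand":[-1,-1,-1]}' >/dev/null && python3 trk.py &&
python3 -m jog '{"delta_rot":[[0,0,0],[0,0,0],[0,0,0]],"translation":[[-0.1,1,0],[-0.2,2,0],[-0.2,2,0]],"hand":[-1,-1,-1]}' >/dev/null && python3 trk.py
```

```text
s=0.7 th=-110.9 ft=-2.9 fr=-1.8 [(5.0, np.float64(0.25), np.float64(0.99)), (5.05, np.float64(-0.25), np.float64(0.991))]False
```

```bash
sed -i 's/sys.exit(r\[-1\]\[1\]>1.2)/sys.exit(int(r[-1][1]>1.2))/; s/z,e=drop(\(.*\));r/z,e=map(float,drop(\1));r/' trk.py
python3 -m jog '{"delta_rot":[[0,0,0],[0,0,0],[0,0,0]],"translation":[[-0.15,1,0],[-0.3,2,0],[-0.3,2,0]],"hand":[-1,-1,-1]}' >/dev/null && python3 trk.py &&
python3 -m jog '{"delta_rot":[[0,0,0],[0,0,0],[0,0,0]],"translation":[[-0.1,1,0],[-0.2,2,0],[-0.2,2,0]],"hand":[-1,-1,-1]}' >/dev/null && python3 trk.py &&
python3 -m jog '{"delta_rot":[[0,0,0],[0,0,0],[0,0,0]],"translation":[[-0.1,1,0],[-0.2,2,0],[-0.2,2,0]],"hand":[-1,-1,-1]}' >/dev/null && python3 trk.py
```

```text
s=2.3 th=-109.6 ft=-6.7 fr=-1.8 [(5.4, -0.25, 0.989), (5.45, -0.25, 0.99)]
s=4.2 th=-108.2 ft=-7.5 fr=-1.6 [(5.8, -0.25, 0.986), (5.85, -0.25, 0.988)]
s=6.2 th=-106.6 ft=-6.3 fr=-1.4 [(6.2, 0.25, 0.987), (6.25, -0.25, 0.986)]
```

```bash

python3 -m jog '{"delta_rot":[[0,0,0],[0,0,0],[0,0,0]],"translation":[[-0.05,1,0],[-0.1,2,0],[-0.1,2,0]],"hand":[-1,-1,-1]}' >/dev/null && python3 trk.py &&
python3 -m jog '{"delta_rot":[[0,0,0],[0,0,0],[0,0,0]],"translation":[[-0.05,1,0],[-0.1,2,0],[-0.1,2,0]],"hand":[-1,-1,-1]}' >/dev/null && python3 trk.py &&
python3 -m jog '{"delta_rot":[[0,0,0],[0,0,0],[0,0,0]],"translation":[[0,1,0],[0,2,0],[0,2,0]],"hand":[-1,-1,-1]}' >/dev/null && python3 trk.py &&
python3 -m jog '{"delta_rot":[[0,0,0],[0,0,0],[0,0,0]],"translation":[[0,1,0],[0,2,0],[0,2,0]],"hand":[-1,-1,-1]}' >/dev/null && python3 trk.py &&
python3 -m jog '{"delta_rot":[[0,0,0],[0,0,0],[0,0,0]],"translation":[[0.05,1,0],[0.1,2,0],[0.1,2,0]],"hand":[-1,-1,-1]}' >/dev/null && python3 trk.py &&
python3 -m jog '{"delta_rot":[[0,0,0],[0,0,0],[0,0,0]],"translation":[[0.05,1,0],[0.15,2,0],[0.15,2,0]],"hand":[-1,-1,-1]}' >/dev/null && python3 trk.py
```

```text
s=8.2 th=-105.1 ft=-7.2 fr=-1.1 [(6.6, 0.25, 0.983), (6.65, 0.25, 0.984)]
s=10.2 th=-103.6 ft=-7.0 fr=-1.8 [(7.0, 0.25, 0.983), (7.05, 0.25, 0.982)]
s=12.1 th=-102.1 ft=-6.2 fr=0.2 [(7.4, 0.25, 0.981), (7.45, 0.25, 0.981)]
s=14.1 th=-100.6 ft=-7.3 fr=-1.0 [(7.8, 0.25, 0.98), (7.85, 0.25, 0.981)]
s=16.1 th=-99.1 ft=-7.7 fr=-0.4 [(8.2, 0.25, 0.982), (8.25, 0.25, 0.982)]
s=18.0 th=-97.6 ft=-7.2 fr=-0.7 [(8.6, 0.25, 0.98), (8.65, 0.25, 0.981)]
```

```bash

python3 -m jog '{"delta_rot":[[0,0,0],[0,0,0],[0,0,0]],"translation":[[0.1,1,0],[0.15,2,0],[0.15,2,0]],"hand":[-1,-1,-1]}' >/dev/null && python3 trk.py &&
python3 -m jog '{"delta_rot":[[0,0,0],[0,0,0],[0,0,0]],"translation":[[0.1,1,0],[0.2,2,0],[0.2,2,0]],"hand":[-1,-1,-1]}' >/dev/null && python3 trk.py &&
python3 -m jog '{"delta_rot":[[0,0,0],[0,0,0],[0,0,0]],"translation":[[0.1,1,0],[0.25,2,0],[0.25,2,0]],"hand":[-1,-1,-1]}' >/dev/null && python3 trk.py &&
python3 -m jog '{"delta_rot":[[0,0,0],[0,0,0],[0,0,0]],"translation":[[0.15,1,0],[0.3,2,0],[0.3,2,0]],"hand":[-1,-1,-1]}' >/dev/null && python3 trk.py &&
python3 -m jog '{"delta_rot":[[0,0,0],[0,0,0],[0,0,0]],"translation":[[0.2,1,0],[0.35,2,0],[0.35,2,0]],"hand":[-1,-1,-1]}' >/dev/null && python3 trk.py &&
python3 -m jog '{"delta_rot":[[0,0,0],[0,0,0],[0,0,0]],"translation":[[0.2,1,0],[0.4,2,0],[0.4,2,0]],"hand":[-1,-1,-1]}' >/dev/null && python3 trk.py
```

```text
s=20.0 th=-96.1 ft=-8.5 fr=-0.3 [(9.0, 0.25, 0.981), (9.05, 0.25, 0.983)]
s=22.0 th=-94.6 ft=-8.1 fr=-1.2 [(9.4, 0.5, 0.979), (9.45, 0.5, 0.979)]
s=24.0 th=-93.1 ft=-8.3 fr=-1.7 [(9.8, 2.0, 0.969), (9.85, 2.5, 0.967)]
```

```bash
python3 -c "
from trk import *
report(10)"
```

```text
s=24.0 th=-93.1 ft=-9.0 fr=0.3 [(9.9, 2.5, 0.963), (9.95, 2.75, 0.959), (10.0, 3.0, 0.955), (10.05, 3.25, 0.947), (10.1, 3.5, 0.94), (10.15, 4.75, 0.93), (10.2, 5.0, 0.925), (10.25, 5.25, 0.923), (10.3, 5.5, 0.915), (10.35, 6.0, 0.902)]
```

About 8 mm/s, well under the limit. I'll hold here and watch.

```bash
cat > w.py <<'E'
from trk import *
E
for i in 1 2; do python3 -m jog '{"delta_rot":[[0,0,0],[0,0,0],[0,0,0],[0,0,0],[0,0,0]],"translation":[[0,0,0],[0,0,0],[0,0,0],[0,0,0],[0,0,0]],"hand":[-1,-1,-1,-1,-1]}' >/dev/null; python3 trk.py; done
python3 -c "
from h import *
a=cv2.imread('pics/s2.png')[160:260,220:330];b=cv2.cvtColor(optics.get_image('scene'),cv2.COLOR_RGB2BGR)[160:260,220:330]
cv2.imwrite('pics/a3.png',cv2.resize(np.hstack([a,b]),(800,364)))"
```

```text
s=24.0 th=-93.1 ft=-7.7 fr=-1.3 [(10.9, 10.25, 0.825), (10.95, 10.5, 0.82)]
s=24.0 th=-93.1 ft=-8.7 fr=0.2 [(11.5, 15.25, 0.732), (11.55, 17.0, 0.724)]
```

View pics/a3.png

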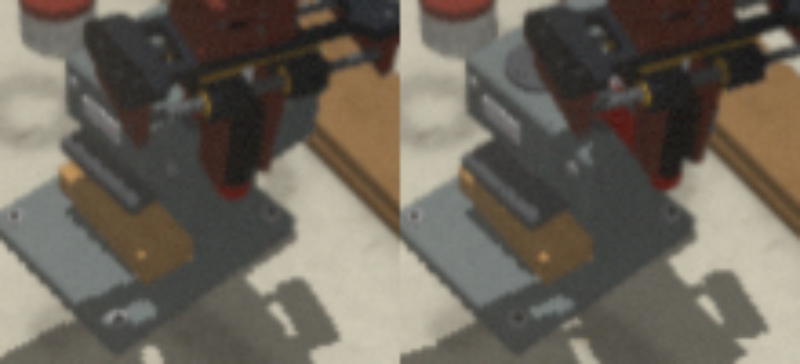

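The right half shows the platen visibly lower, nearing the board, with nothing else moved. I'll keep holding until it comes to rest.

```bash

for i in 1 2 3 4 5 6 7 8 9; do python3 -m jog '{"delta_rot":[[0,0,0],[0,0,0],[0,0,0],[0,0,0],[0,0,0]],"translation":[[0,0,0],[0,0,0],[0,0,0],[0,0,0],[0,0,0]],"hand":[-1,-1,-1,-1,-1]}' >/dev/null; python3 trk.py; done
```

```text
s=24.0 th=-93.1 ft=-8.5 fr=-0.2 [(12.15, 22.75, 0.639), (12.2, 22.75, 0.639)]
s=23.9 th=-93.1 ft=-7.8 fr=-0.4 [(12.75, 27.75, 0.612), (12.8, 28.25, 0.609)]
s=24.0 th=-93.1 ft=-8.6 fr=-0.4 [(13.35, 33.0, 0.604), (13.4, 33.0, 0.603)]
s=24.0 th=-93.1 ft=-8.0 fr=-0.3 [(13.95, 37.75, 0.564), (14.0, 38.25, 0.563)]
s=24.0 th=-93.1 ft=-7.9 fr=-0.2 [(14.55, 43.25, 0.527), (14.6, 44.0, 0.525)]
s=24.0 th=-93.1 ft=-8.9 fr=0.0 [(15.15, 48.5, 0.487), (15.2, 48.5, 0.478)]
s=24.0 th=-93.1 ft=-8.6 fr=-1.3 [(15.75, 48.5, 0.48), (15.8, 48.5, 0.483)]
s=24.0 th=-93.1 ft=-8.7 fr=-0.3 [(16.35, 48.75, 0.484), (16.4, 48.5, 0.485)]
s=24.0 th=-93.1 ft=-8.1 fr=-1.2 [(16.95, 48.5, 0.482), (17.0, 48.5, 0.479)]
```

The platen stopped at a 48.5 mm drop. It can't speed up now, so I'll loosen further to put its full weight on the board.

```bash

python3 -m jog '{"delta_rot":[[0,0,0],[0,0,0],[0,0,0],[0,0,0],[0,0,0]],"translation":[[0.4,2,0],[0.8,4,0],[1.3,6,0],[1.8,8,0],[2.2,10,0]],"hand":[-1,-1,-1,-1,-1]}' >/dev/null; python3 trk.py
python3 -m jog '{"delta_rot":[[0,0,0],[0,0,0],[0,0,0],[0,0,0],[0,0,0]],"translation":[[0,0,0],[0,0,0],[0,0,0],[0,0,0],[0,0,0]],"hand":[-1,-1,-1,-1,-1]}' >/dev/null; python3 trk.py
python3 -m jog '{"delta_rot":[[0,0,0],[0,0,0],[0,0,0],[0,0,0],[0,0,0]],"translation":[[-0.4,-2,0],[-0.9,-4,0],[-1.3,-6,0],[-1.8,-8,0],[-2.2,-10,0]],"hand":[-1,-1,-1,-1,-1]}' ; python3 trk.py
python3 -m jog '{"delta_rot":[[0,0,0],[0,0,0],[0,0,0],[0,0,0],[0,0,0]],"translation":[[-0.2,-2,0],[-0.4,-4,0],[-0.6,-6,0],[-0.8,-8,0],[-0.9,-10,0]],"hand":[-1,-1,-1,-1,-1]}'; python3 trk.py
```

```text
s=33.9 th=-85.5 ft=-11.0 fr=0.2 [(17.55, 48.75, 0.484), (17.6, 48.75, 0.482)]
s=34.3 th=-85.2 ft=-7.9 fr=-0.6 [(18.15, 48.75, 0.483), (18.2, 49.0, 0.488)]
t: 18.75
ee_pos: [550.0, -23.5, 220.1]
orientation: [2.419, 1.997, 0.009]
ft_force: [10.8, 2.3, -6.0]
width: 21.6
s=29.5 th=-88.8 ft=10.8 fr=-2.0 [(18.75, 48.75, 0.482), (18.8, 48.75, 0.481)]
t: 19.35
ee_pos: [540.3, -22.8, 220.2]
orientation: [2.419, 1.996, 0.009]
ft_force: [11.0, 0.2, -6.9]
width: 21.5
s=19.7 th=-96.4 ft=10.9 fr=-1.4 [(19.35, 48.75, 0.476), (19.4, 48.75, 0.476)]
```

```bash

python3 -m jog '{"delta_rot":[[0,0,0],[0,0,0],[0,0,0],[0,0,0],[0,0,0]],"translation":[[0,-2,0],[0,-4,0],[0,-6,0],[0,-6,0],[0,-6,0]],"hand":[-1,-1,-1,-1,-1]}'; python3 trk.py
python3 -m jog '{"delta_rot":[[0,0,0],[0,0,0],[0,0,0],[0,0,0],[0,0,0]],"translation":[[0.1,-1,0],[0.2,-2,0],[0.3,-3,0],[0.4,-4,0],[0.4,-4,0]],"hand":[-1,-1,-1,-1,-1]}'; python3 trk.py
```

```text
t: 19.95
ee_pos: [534.2, -21.8, 220.1]
orientation: [2.419, 1.996, 0.008]
ft_force: [11.0, -0.6, -6.2]
width: 21.6
s=13.3 th=-101.2 ft=10.9 fr=-1.5 [(19.95, 48.75, 0.484), (20.0, 48.75, 0.486)]
t: 20.55
ee_pos: [530.6, -20.9, 220.2]
orientation: [2.418, 1.996, 0.008]
ft_force: [11.5, -1.9, -6.7]
width: 21.4
s=9.6 th=-104.1 ft=11.6 fr=-0.9 [(20.55, 48.75, 0.482), (20.6, 48.75, 0.484)]
```

```bash
cat > f.py <<'E'
from h import *
F=[];P=[]
for _ in range(5):
    o=get_obs();F.append(o['ft_force']);P.append(o['ee_pos']);optics.get_image("scene")
f=np.mean(F,0);x,y=np.mean(P,0)[:2]-[548.5,50.5];th=np.arctan2(y,x)
a=np.array(F)@np.array([-np.sin(th),np.cos(th),0])
print("t=%.2f s=%.2f r=%.1f ft=%.2f fr=%.1f"%(o['t'],(th+1.944)*75,np.hypot(x,y),a.mean(),f[0]*np.cos(th)+f[1]*np.sin(th)),a.round(1),flush=True)
E
python3 -m jog '{"delta_rot":[[0,0,0],[0,0,0],[0,0,0],[0,0,0],[0,0,0]],"translation":[[0.1,-1,0],[0.2,-2,0],[0.4,-3,0],[0.5,-4,0],[0.5,-4,0]],"hand":[-1,-1,-1,-1,-1]}'>/dev/null; python3 f.py
python3 -m jog '{"delta_rot":[[0,0,0],[0,0,0],[0,0,0],[0,0,0],[0,0,0]],"translation":[[0.1,-0.6,0],[0.2,-1.2,0],[0.3,-2,0],[0.4,-3,0],[0.4,-3,0]],"hand":[-1,-1,-1,-1,-1]}'>/dev/null; python3 f.py
```

```text
t=21.35 s=5.56 r=73.6 ft=12.30 fr=-1.0 [11.7 12.8 12.4 12.3 12.3]
t=22.10 s=2.57 r=73.5 ft=12.10 fr=-1.6 [12.  12.3 12.1 12.2 11.9]
```

```bash

python3 -m jog '{"delta_rot":[[0,0,0],[0,0,0],[0,0,0],[0,0,0],[0,0,0]],"translation":[[0.15,-1,0],[0.3,-2,0],[0.5,-3,0],[0.65,-4,0],[0.65,-4,0]],"hand":[-1,-1,-1,-1,-1]}'>/dev/null; python3 f.py
python3 -m jog '{"delta_rot":[[0,0,0],[0,0,0],[0,0,0],[0,0,0],[0,0,0]],"translation":[[0.2,-1,0],[0.4,-2,0],[0.6,-3,0],[0.85,-4,0],[0.85,-4,0]],"hand":[-1,-1,-1,-1,-1]}'>/dev/null; python3 f.py
```

```text
t=22.85 s=-1.47 r=73.5 ft=12.10 fr=-2.5 [11.9 11.6 12.8 11.6 12.5]
t=23.60 s=-5.51 r=73.5 ft=12.37 fr=-3.8 [12.2 11.8 12.6 13.9 11.4]
```

```bash

python3 -m jog '{"delta_rot":[[0,0,0],[0,0,0],[0,0,0],[0,0,0]],"translation":[[0.5,-1,0],[0.9,-2,0],[1.3,-3,0],[1.7,-4,0]],"hand":[-1,-1,-1,-1]}'|grep force; python3 f.py
python3 -m jog '{"delta_rot":[[0,0,0],[0,0,0],[0,0,0],[0,0,0]],"translation":[[0.5,-1,0],[1,-2,0],[1.4,-3,0],[1.8,-4,0]],"hand":[-1,-1,-1,-1]}'|grep force; python3 f.py
```

```text
ft_force: [12.9, -4.5, -8.5]
t=24.25 s=-9.82 r=73.4 ft=13.13 fr=-2.3 [13.5 13.1 13.3 13.2 12.6]
ft_force: [11.9, -7.2, -9.0]
t=24.90 s=-14.21 r=73.3 ft=13.47 fr=-1.3 [13.9 13.6 13.6 13.4 12.7]
```

```bash

python3 -m jog '{"delta_rot":[[0,0,0],[0,0,0],[0,0,0],[0,0,0]],"translation":[[0.5,-0.9,0],[0.9,-1.8,0],[1.4,-2.7,0],[1.8,-3.7,0]],"hand":[-1,-1,-1,-1]}'|grep force; python3 f.py
python3 -m jog '{"delta_rot":[[0,0,0],[0,0,0],[0,0,0],[0,0,0]],"translation":[[0.5,-0.9,0],[1,-1.8,0],[1.5,-2.7,0],[1.9,-3.6,0]],"hand":[-1,-1,-1,-1]}'|grep force; python3 f.py
```

```text
ft_force: [12.0, -7.3, -8.4]
t=25.55 s=-18.34 r=73.3 ft=13.65 fr=-1.1 [14.  13.8 13.9 13.2 13.4]
ft_force: [11.8, -7.9, -9.1]
t=26.20 s=-22.45 r=73.3 ft=14.34 fr=-1.6 [14.2 14.  14.1 14.6 14.9]
```

```bash

python3 -m jog '{"delta_rot":[[0,0,0],[0,0,0],[0,0,0],[0,0,0]],"translation":[[0.5,-0.9,0],[1,-1.8,0],[1.6,-2.7,0],[2.1,-3.5,0]],"hand":[-1,-1,-1,-1]}'|grep force; python3 f.py
python3 -m jog '{"delta_rot":[[0,0,0],[0,0,0],[0,0,0],[0,0,0]],"translation":[[0.6,-0.9,0],[1.2,-1.7,0],[1.7,-2.6,0],[2.3,-3.4,0]],"hand":[-1,-1,-1,-1]}'|grep force; python3 f.py
```

```text
ft_force: [12.2, -10.0, -8.5]
t=26.85 s=-26.57 r=73.3 ft=14.89 fr=-1.3 [15.8 14.8 14.8 14.3 14.8]
ft_force: [12.6, -10.0, -8.6]
t=27.50 s=-30.73 r=73.3 ft=15.25 fr=-1.6 [16.  15.1 15.3 15.2 14.7]
```

```bash

python3 -m jog '{"delta_rot":[[0,0,0],[0,0,0],[0,0,0],[0,0,0]],"translation":[[0.6,-0.8,0],[1.3,-1.6,0],[1.9,-2.4,0],[2.5,-3.2,0]],"hand":[-1,-1,-1,-1]}'|grep force; python3 f.py
python3 -m jog '{"delta_rot":[[0,0,0],[0,0,0],[0,0,0],[0,0,0]],"translation":[[0.6,-0.8,0],[1.3,-1.5,0],[2,-2.3,0],[2.7,-3,0]],"hand":[-1,-1,-1,-1]}'|grep force; python3 f.py
```

```text
ft_force: [11.2, -11.5, -8.6]
t=28.15 s=-34.83 r=73.3 ft=15.59 fr=-1.2 [16.  16.3 15.  15.1 15.5]
ft_force: [11.9, -12.2, -7.5]
t=28.80 s=-38.95 r=73.3 ft=16.03 fr=-1.2 [17.  16.1 15.4 15.9 15.8]
```

```bash

python3 -m jog '{"delta_rot":[[0,0,0],[0,0,0],[0,0,0],[0,0,0]],"translation":[[0.7,-0.8,0],[1.4,-1.5,0],[2.1,-2.2,0],[2.8,-2.9,0]],"hand":[-1,-1,-1,-1]}'|grep force; python3 f.py
```

```text
ft_force: [10.6, -13.1, -7.9]
t=29.45 s=-43.03 r=73.3 ft=15.88 fr=-1.2 [16.8 16.5 14.4 15.5 16.2]
```

```bash

python3 -m jog '{"delta_rot":[[0,0,0],[0,0,0],[0,0,0],[0,0,0]],"translation":[[0.5,-0.5,0],[1,-1,0],[1.6,-1.6,0],[2.2,-2.1,0]],"hand":[-1,-1,-1,-1]}'|grep force; python3 f.py
python3 -m jog '{"delta_rot":[[0,0,0],[0,0,0],[0,0,0],[0,0,0]],"translation":[[-1,1,0],[-2,2,0],[-2.7,2.7,0],[-2.7,2.7,0]],"hand":[-1,-1,-1,-1]}'|grep force; python3 f.py
```

```text
ft_force: [9.9, -14.0, -6.5]
t=30.10 s=-46.09 r=73.3 ft=16.09 fr=-1.5 [17.1 16.4 15.8 16.1 15. ]
ft_force: [5.2, 0.5, -4.3]
t=30.75 s=-45.56 r=73.5 ft=2.93 fr=-5.0 [2.5 3.1 3.9 2.8 2.4]
```

Unloaded without moving the lever back. Now I'll open the gripper and rise clear.

```bash

python3 -m jog '{"delta_rot":[[0,0,0],[0,0,0],[0,0,0],[0,0,0],[0,0,0]],"translation":[[0,0,0],[0,0,0],[0,0,0],[0,0,0],[0,0,0]],"hand":[-0.5,-0.2,0,0.2,0.3]}'
python3 -m jog '{"delta_rot":[[0,0,0],[0,0,0],[0,0,0],[0,0,0],[0,0,0]],"translation":[[0,0,-20],[0,0,-50],[0,0,-80],[0,0,-110],[0,0,-110]],"hand":[0.3,0.3,0.3,0.3,0.3]}'
python3 trk.py
python3 - <<'E'
from h import *
im=[cv2.cvtColor(optics.get_image(n),cv2.COLOR_RGB2BGR) for n in("wrist","scene","top")]
cv2.imwrite('pics/a4.png',np.hstack([cv2.resize(im[0],(400,300)),cv2.resize(im[1][160:260,220:330],(400,300))]))
E
```

```text
t: 31.3
ee_pos: [486.0, 9.6, 219.7]
orientation: [-2.423, -1.999, 0.001]
ft_force: [-0.6, 0.1, -0.0]
width: 50.1
t: 31.8
ee_pos: [488.4, 9.6, 333.7]
orientation: [2.419, 1.997, 0.009]
ft_force: [-0.4, 0.3, -0.3]
width: 57.2
s=-45.0 th=-145.8 ft=-0.5 fr=0.2 [(31.8, 65.75, 0.468), (31.85, 65.75, 0.462)]
```

View pics/a4.png

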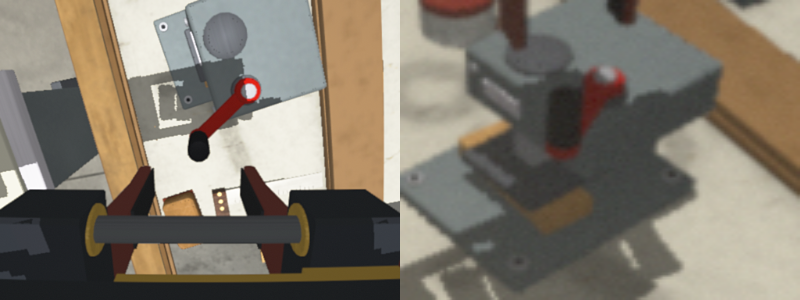

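The platen sits on the board and the lever stays where I left it, with the gripper clear. The tracker's 65.75 mm is an artefact, because the lever grip now covers part of its view. Handing in.

```bash
python3 -c "
from workcell import ctrl,get_obs
print(get_obs()['ft_force'],ctrl.close_job())"
```

```text
the job is handed in; nothing more can be done
[-0.29191799  0.08607    -0.2971289 ] None
```

I lowered the platen onto the board using only the release lever, then nipped the lock back up and handed the job in at about 32 s. No verdict was reported.

- **Sinking:** I loosened the lever in 2 mm steps. The lock slipped after about 23 mm of grip travel, and the platen sank 48.5 mm at about 8 to 9 mm/s until it stopped on the board. I then loosened about 10 mm more so its full weight rested there.
- **Nipping up:** I tightened until the grip resisted with about 17 N while moving. Held still, it read about 16 N, so the true value is probably between the two; both are inside the 14.5 to 19.5 N window. The squeeze on the ram can't be measured directly; from the given force figures it should be about 45 to 53 N.
- **Letting go:** I eased the load off to about 3 N before opening the gripper, and the lever moved back by less than 1 mm.
- **Last checks:** The final picture shows the platen resting on the board, the board apparently where it was, and the gripper clear. The wrist force was about zero. I saw nothing move around the press, but I did not measure the surrounding items afterwards.
- **Disagreement:** The last camera-tracker reading, a 65.75 mm drop, is wrong. The lever grip was by then covering part of the area it tracks, and the picture shows the platen in place.

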